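# Fetch the slim dropper bottle from the crowded bottle rack

### The job

Take the dropper bottle (the one with the little rubber teat) out of the crowded bottle rack: reach down to it with a finger on each side where the empty wells and the rack's edge leave room, and lift it straight out without knocking the rack or the other bottles. Carry it over and stand it gently upright in the middle of the small square steel tray near the microscope, then let go.

Things in the scene. Friction and masses are not known exactly. Their poses are not given: they have to be found in the camera images.
- dropper: dropper bottle, 60 g: straight round amber body 28 mm across up to 60 mm from its foot, then a shoulder, a black collar 17 mm across (66-73 mm) and a dark rubber teat 11 mm across, top at 88 mm. Origin: centre of underside, z up the bottle. It stands loose, underside 10 mm above the table, in the rack's centre well or its corner well at rack (-46, -46) mm; fingers have room as told under the rack
- flatcap: bottle to leave alone: amber body 28 mm across like the dropper bottle's, but a flat black cap 24 mm across; 78 mm tall. It stands loose, underside 10 mm above the table, in the other of the two wells (rack centre or rack (-46, -46) mm). Origin: centre of underside, z up
- rack: loose white block, 150 x 150 x 30 mm high, 3 x 3 places at 46 mm pitch along x and y. Origin: centre of underside. Wells 31 mm wide, 20 mm deep. Fixed in it: wide flat-capped bottles (34 mm, tops 90 mm above table) at (-46,0) (46,0) (-46,46) (46,46) (46,-46) mm. Wells (0,46) and (0,-46) empty: finger room is at the centre's +y and -y sides, and at the +x and -x sides of corner (-46,-46)
- tray: empty square stainless steel tray, fixed to the table, 110 x 110 mm outside, inner floor 3 mm above the table, rim 12 mm above the table and 3 mm thick. Origin: centre of underside; x and y along its edges, z up

How it is judged (in metres and radians):
On the way:
1. the dropper bottle is held with its foot clear above the rack's top (z of dropper in the frame of rack above 0.045 m and contact force between the fingers and dropper above 0.5 N), for 0.1 s.
At the end, for the whole second after the job is handed in: The dropper bottle stands at rest, upright within 7 degrees, on the tray's floor with its axis within 25 mm of the tray's centre; the rack is within 20 mm of where it started and the flat-capped loose bottle is still upright in its well (horizontal distance between dropper and tray below 0.025 m and z of dropper in the frame of tray between -0.002 and 0.008 m and angle between dropper's own z axis and vertical below 0.12 rad and linear speed of dropper below 0.02 m/s and angular speed of dropper below 0.3 rad/s and distance of rack from where it was at the start of the episode below 0.02 m and horizontal distance between flatcap and rack below 0.075 m and z of flatcap in the frame of rack below 0.018 m and angle between flatcap's own z axis and vertical below 0.2 rad); the robot touches nothing.
It fails at once if the rack or a bottle held in it is struck or pressed by the robot with more than 12 N (contact force between any of the fingers, the arm and rack above 12 N).
It fails at once if the rack is shoved more than 20 mm (distance of rack from where it was at the start of the episode above 0.02 m).
It fails at once if the flat-capped loose bottle is lifted from its well or tipped (z of flatcap in the frame of rack above 0.02 m or angle between flatcap's own z axis and vertical above 0.25 rad).
It fails at once if the dropper bottle is dropped: let go away from the rack with its foot more than 20 mm above the table (contact force between the fingers and dropper below 0.05 N and height (world z) of dropper above 0.02 m and horizontal distance between dropper and rack above 0.12 m).
It also fails if it takes over 42 s, if anything falls off the work surface, if the arm or the gripper's body presses on something with over 40 N, if the wrist force passes 120 N, or if a joint passes its speed limit or range.

### The arm

A 6-joint arm with a two-finger parallel gripper is mounted at the origin on the work surface. World frame = base frame: x ahead of the robot, y to its left, z up, the work surface at z = 0. Lengths are in m, angles in degrees, forces in N, time in s.
With the tool pointing down it reaches from about 0.375 to 0.9 m from the base axis. Payload 3.1 kg.
Tool frame: the origin (TCP) lies midway between the tips of the shut fingers; the grasp point (between the pads) lies 19 mm behind it (arm.tcp_to_grasp is the distance from the TCP to the grasp point, in m); z points along the fingers, x is the direction in which the jaws open and shut, and the axes are right-handed (so a half turn about z gives the same grasp; the last joint's range is limited). The gripper opens to 85 mm and grips with 20 to 120 N. Pads are 22 mm wide; open, the fingers measure 114 mm over their backs; the gripper's body (76 mm by 85 mm) begins 54 mm behind the grasp point. The pads swing forward as they close: fully open they stand 13 mm farther back than shut.
Start: joints at [65.002, 30.224, 82.088, -0, 67.689, -10.227], TCP at [0.159, 0.604, 0.231] pointing down, gripper open.
Joint ranges: [-176.69, 176.69], [-43.24, 126.21], [12.49, 139.97], [-82, 262], [0, 151.66], [-163.58, 163.58]. Speed limits (degrees/s): [159.86, 159.86, 180, 180, 180, 180].

### API

Orientations are given as a 3x3 rotation matrix whose columns are the frame's x, y, z axes.
In Python, from rig import arm gives the robot as it stands.
- The arm moves only by the tool move_arm, never from a script. Its argument "plan" is a list of rows, each an object of numbers: "jaw": the opening in per cent of the stroke, from 0 (shut) to 100 (fully open); "dx", "dy", "dz": the shift along the tool's x, y, z in m; "spin": the turn about the tool's z in rad. In form: [{"jaw": .., "dx": .., "dy": .., "dz": .., "spin": ..}, ...]. A call has 1 to 10 rows; each row shifts and turns the pose as measured when the row begins, along the tool's axes as they then stand; what a row does not reach is not made up. A row lasts 1/12 s, in which the tool goes at most 41.7 mm and 7.16 degrees, less where a joint would pass 70% of its speed; a pose out of reach is approached as far as the arm can. A call is refused whole if a number of a shift passes 0.0417 or a number of a turn 0.125, either way. A call with a gripper value outside its range is refused whole. The fingers move at their own pace and stop on an object; "squeeze" is the grip in N (left out, the last holds). Time passes only in rows, so rows that do not move let the fingers close. It gives the time, the measured TCP pose, the force and the opening at its end, in the units of the state.
- arm.sense(): the state, without advancing time (a new reading comes with each control period).
- arm.read_camera(name): name is "side" or "top"; returns a dict with "img" (384x512x3 uint8, blue, green, red), "K" (3x3 intrinsics, pixels), "camera_from_world" (4x4, takes a point from world to camera coordinates). Camera axes: x right, y down, z forward; pixel columns grow to the right and rows downward; lengths in m; the calibration is good to about 2 mm. A picture is of the moment at which its call begins. There is no depth.
- arm.finish_job(): hands the job in, once; it reports no verdict.
The state is a dict: "clock": time; "qpos": joint angles; "dq": joint speeds; "effort": joint torques, N m; "tool_pos": TCP position; "tool_rot": TCP orientation; "force": force on the tool from outside, world axes, zero at the start; "torque": the same for the moment, N m; "finger_gap": finger opening in m.
Only numpy, scipy, OpenCV 4.12 (cv2) and the standard library are available. Lean on these libraries where they do the work, as an engineer would, in place of code of your own. Each camera call takes 0.05 s, during which the arm holds its last target. There are 200 camera calls.

## Working session

There is one attempt and no reset: what is moved stays moved. The work goes in short steps, Python scripts to look and compute and a tool call to move; the robot and the scene stay as the last step left them, time stands still between calls to the robot, and variables do not carry over. Pictures are saved under pics/ and viewed, about 8 in all and at most 12, crops included, and the job is handed in when it is done.

Besides the shell and the picture viewer there is one more tool, called after "Call:" by a JSON object that holds its "method" and its "body", one argument or row to a line. move_arm: Moves the arm, as the interface text tells. Its arguments: {"type":"object","properties":{"plan":{"type":"array"},"squeeze":{"type":"number"}},"required":["plan"]}

```bash
mkdir -p pics; ls; python3 - <<'E'
from rig import arm
import cv2,numpy as np
for n in("side","top"):
    c=arm.read_camera(n); cv2.imwrite(f"pics/{n}0.png",c["img"]); np.savez(f"{n}0.npz",**c)
    print(n,c["K"].round(1).tolist(),np.linalg.inv(c["camera_from_world"]).round(3).tolist())
print(arm.sense(), arm.tcp_to_grasp)
E
```

```text
pics
side [[469.6, 0.0, 255.7], [0.0, 469.6, 194.9], [0.0, 0.0, 1.0]] [[-0.976, -0.157, 0.151, 0.376], [-0.218, 0.701, -0.679, 0.777], [0.001, -0.696, -0.718, 0.801], [0.0, 0.0, 0.0, 1.0]]
top [[355.6, 0.0, 257.7], [0.0, 355.6, 189.7], [0.0, 0.0, 1.0]] [[-0.013, -0.989, 0.148, 0.419], [-1.0, 0.015, 0.015, 0.039], [-0.017, -0.147, -0.989, 0.761], [0.0, 0.0, 0.0, 1.0]]
{'clock': 0.1, 'qpos': array([ 6.50015407e+01,  3.02725888e+01,  8.21486933e+01, -1.14287898e-03,
        6.76887291e+01, -1.02293740e+01]), 'dq': array([ 0.14342157, -0.08660331, -0.20662508, -0.06621949,  0.01254504,
       -0.08681999]), 'effort': array([-5.88876310e-05, -4.43302703e+01, -1.78586286e+01, -2.06942218e-04,
        3.91343943e-03, -1.93155785e-06]), 'tool_pos': array([0.15905348, 0.60376581, 0.23044468]), 'tool_rot': array([[ 2.54915967e-01,  9.66962883e-01, -7.94679050e-04],
       [ 9.66961357e-01, -2.54917002e-01, -1.74798199e-03],
       [-1.89281091e-03, -3.22835412e-04, -9.99998157e-01]]), 'force': array([0.16378845, 0.06702799, 0.53763259]), 'torque': array([-0.03769086,  0.0308079 ,  0.01903761]), 'finger_gap': 0.08556938274848906} 0.0187
```

View pics/side0.png

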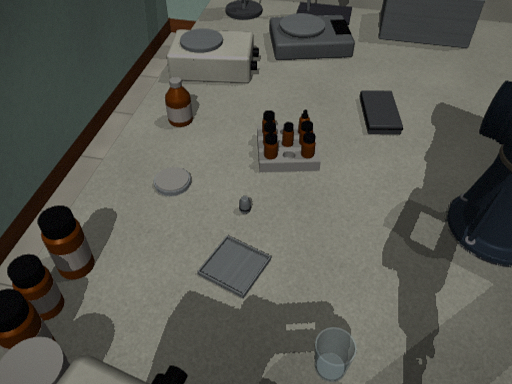

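View pics/top0.png

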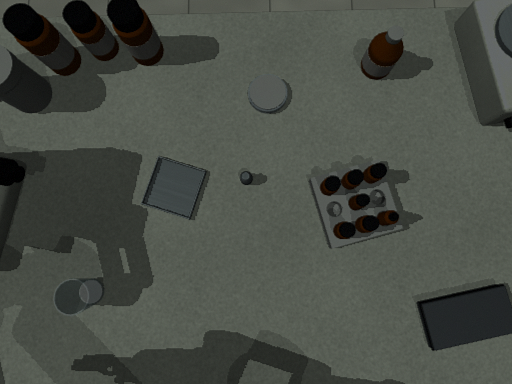

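Side view: the rack is around (289,140), with the pointed dropper top likely at the far corner (305,116), and the tray is at (235,265). Top view: the rack is around (358,205), the tray at (175,187), and the candidate corner bottle at (389,217). I'll enlarge both.

```bash
python3 - <<'E'
import cv2,numpy as np
a=cv2.imread("pics/side0.png")[100:180,245:330]; b=cv2.imread("pics/top0.png")[155:255,300:412]
f=lambda i,s:cv2.convertScaleAbs(cv2.resize(i,None,fx=s,fy=s,interpolation=cv2.INTER_CUBIC),alpha=1.7)
a=f(a,4.5);b=f(b,3.5)
h=max(a.shape[0],b.shape[0]); p=lambda i:cv2.copyMakeBorder(i,0,h-i.shape[0],0,5,0)
cv2.imwrite("pics/crop1.png",np.hstack([p(a),p(b)]))
E
```

```text
(no output)
```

View pics/crop1.png

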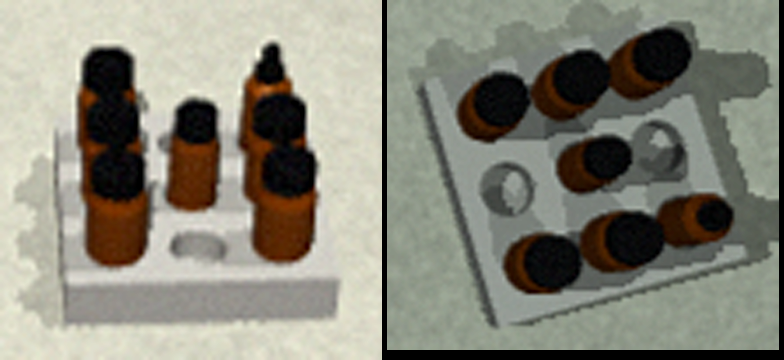

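The crop shows the dropper (narrow teat, round shoulder) in the corner well: teat at about (305,112) in side and (393,217) in top. The flatcap is in the centre. Image up in the top view is rack +x, so the jaws close along rack x.

```bash
cat > h.py <<'E'
import cv2,numpy as np
def load(n,t="0"): return dict(np.load(f"{n}{t}.npz"))
def ray(c,p):
    T=np.linalg.inv(c["camera_from_world"]); d=T[:3,:3]@np.linalg.solve(c["K"],[p[0],p[1],1.]); return T[:3,3],d
def plane(c,p,z):
    o,d=ray(c,p); return o+d*(z-o[2])/d[2]
def tri(c1,p1,c2,p2):
    P=[c["K"]@c["camera_from_world"][:3] for c in(c1,c2)]
    X=cv2.triangulatePoints(P[0],P[1],np.float64(p1),np.float64(p2)).ravel(); X=X[:3]/X[3]
    r=[np.linalg.norm((q:=Pi@np.append(X,1))[:2]/q[2]-p) for Pi,p in zip(P,(p1,p2))]
    return X,max(r)
def blobs(m,lo,hi):
    n,_,s,c=cv2.connectedComponentsWithStats(m.astype(np.uint8),connectivity=4)
    return [(c[i].round(1).tolist(),s[i].tolist()) for i in range(1,n) if lo<s[i][4]<hi]
def proj(c,X):
    q=c["K"]@(c["camera_from_world"]@np.append(X,1))[:3]; return q[:2]/q[2]
E
python3 - <<'E'
from h import *
R={"side":(245,100,85,80),"top":(300,155,112,100)}
T={"side":(190,225,90,80),"top":(130,145,90,85)}
for n in R:
    c=load(n);x,y,w,h=R[n];im=c["img"][y:y+h,x:x+w]
    for b in blobs(im.max(2)<20,8,400): print(n,"cap",np.add(b[0],(x,y)).round(1),b[1])
    m=cv2.inRange(cv2.cvtColor(im,cv2.COLOR_BGR2HSV),(0,0,0),(180,255,255))
    print(n,"rack px", im[h//2,w//2])
    x,y,w,h=T[n];im=c["img"][y:y+h,x:x+w]; print(n,"table",c["img"][y+4,x+4],"tray",im[h//2,w//2])
    hsv=cv2.cvtColor(im,cv2.COLOR_BGR2HSV)
    b,g,r=[im[...,i].astype(int) for i in range(3)]
    m=((b-r)>4).astype(np.uint8)
    m=cv2.morphologyEx(m,cv2.MORPH_CLOSE,np.ones((5,5)))
    cs=max(cv2.findContours(m,0,2)[0],key=cv2.contourArea); hull=cv2.convexHull(cs)
    q=cv2.approxPolyDP(hull,6,True)[:,0]+(x,y); M=cv2.moments(hull)
    print(n,"tray",q.tolist(),cv2.contourArea(hull),M["m10"]/M["m00"]+x,M["m01"]/M["m00"]+y)
    for p in q: print(plane(c,p,.012).round(4))
E
```

```text
side cap [304.6 114.5] [57, 10, 6, 9, 34]
side cap [269.7 127.8] [19, 11, 13, 34, 316]
side cap [307.7 131.9] [56, 21, 14, 23, 216]
side cap [288.3 127. ] [39, 23, 9, 9, 70]
side rack px [ 0 21 52]
side table [119 129 129] tray [96 94 90]
side tray [[228, 237], [270, 258], [242, 297], [201, 275]] 2390.5 234.45450742522485 265.9615840479677
[0.5718 0.1674 0.012 ]
[0.4726 0.2022 0.012 ]
[0.5071 0.305  0.012 ]
[0.5994 0.2737 0.012 ]
top cap [378.  170.4] [70, 8, 17, 16, 198]
top cap [355.2 176.9] [47, 15, 17, 15, 197]
top cap [332.2 183.3] [25, 21, 16, 16, 187]
top cap [372.  181.5] [69, 26, 7, 2, 10]
top cap [362.3 199.8] [56, 39, 14, 13, 139]
top cap [393.3 216.2] [88, 57, 11, 9, 73]
top cap [370.3 222.7] [62, 61, 18, 15, 207]
top cap [346.8 229.5] [39, 67, 17, 16, 197]
top rack px [ 2 16 35]
top table [83 91 87] tray [71 71 63]
top tray [[158, 156], [205, 172], [189, 218], [141, 203]] 2563.0 173.1574326960593 187.15678241643906
[0.6079 0.2664 0.012 ]
[0.5709 0.1638 0.012 ]
[0.4725 0.1968 0.012 ]
[0.5059 0.2998 0.012 ]
```

```bash
python3 - <<'E'
from h import *
t,s=load("top"),load("side")
print("dropper tri",tri(t,[393.3,216.2],s,[304.6,114.5]),"flat tri",tri(t,[362.3,199.8],s,[288.3,127.]))
g=np.array([[46,-46],[46,0],[46,46],[-46,0],[-46,46],[0,0]])/1e3
px=[[378,170.4],[355.2,176.9],[332.2,183.3],[370.3,222.7],[346.8,229.5],[362.3,199.8]]
zs=[.083]*5+[.082]
w=np.array([plane(t,p,z)[:2] for p,z in zip(px,zs)])
A,inl=cv2.estimateAffinePartial2D(g,w,ransacReprojThreshold=.01)
print("A",A.round(4),"scale",np.hypot(*A[:,0]),"yaw",np.degrees(np.arctan2(A[1,0],A[0,0])))
print("resid mm",((g@A[:,:2].T+A[:,2]-w)*1e3).round(1).tolist())
print("dropper by grid",A@[-.046,-.046,1], "teat on plane .088",plane(t,[393.3,216.2],.088))
X=A@[-.046,-.046,1]
for z in(.01,.07,.098): print(z,proj(t,[*X,z]).round(1),proj(s,[*X,z]).round(1))
# rack outer corners on z=.03 in both
for sx,sy in((-1,-1),(-1,1),(1,1),(1,-1)):
    P=A@[.075*sx,.075*sy,1]; print(sx,sy,P.round(3),proj(t,[*P,.03]).round(1),proj(s,[*P,.03]).round(1))
E
```

```text
dropper tri (array([ 0.46602237, -0.20544951,  0.08474603]), np.float64(0.4215321244321114)) flat tri (array([ 0.49836009, -0.14992873,  0.08128851]), np.float64(0.36677615315698464))
A [[ 0.966  -0.257   0.4978]
 [ 0.257   0.966  -0.15  ]] scale 0.999557278483947 yaw 14.897413245115562
resid mm [[-0.1, 0.2], [0.1, 0.2], [0.1, -0.1], [-0.4, 0.2], [-0.0, -0.2], [0.2, -0.3]]
dropper by grid [ 0.46515631 -0.20626021] teat on plane .088 [ 0.46500515 -0.20427249  0.088     ]
0.01 [380.9 218.9] [303.  137.4]
0.07 [391.  216.8] [304.7 119.1]
0.098 [396.3 215.7] [305.6 110.1]
-1 -1 [ 0.445 -0.242] [402.3 228.1] [313.1 124.4]
-1 1 [ 0.406 -0.097] [331.5 248.3] [320.8 161.9]
1 1 [ 0.551 -0.058] [309.9 178. ] [259.8 163.5]
1 -1 [ 0.589 -0.203] [378.7 158.7] [257.2 125.7]
```

Everything agrees: dropper at (0.4655, -0.2055), rack yaw 14.9°, tray at (0.538, 0.234). First I'll turn the tool so its x lies along rack x.

Call:
{"method": "move_arm", "body": {
  "plan": [
    {"spin": 0.12,"jaw": 80},
    {"spin": 0.12},
    {"spin": 0.12},
    {"spin": 0.12},
    {"spin": 0.12},
    {"spin": 0.12},
    {"spin": 0.12},
    {"spin": 0.12},
    {"spin": 0.1},
    {"spin": 0}
  ]
}}

```text
invalid input
```

Call:
{"method": "move_arm", "body": {
  "plan": [
    {"jaw": 80,"dx": 0,"dy": 0,"dz": 0,"spin": 0.12},
    {"jaw": 80,"dx": 0,"dy": 0,"dz": 0,"spin": 0.12},
    {"jaw": 80,"dx": 0,"dy": 0,"dz": 0,"spin": 0.12},
    {"jaw": 80,"dx": 0,"dy": 0,"dz": 0,"spin": 0.12},
    {"jaw": 80,"dx": 0,"dy": 0,"dz": 0,"spin": 0.12},
    {"jaw": 80,"dx": 0,"dy": 0,"dz": 0,"spin": 0.12},
    {"jaw": 80,"dx": 0,"dy": 0,"dz": 0,"spin": 0.12},
    {"jaw": 80,"dx": 0,"dy": 0,"dz": 0,"spin": 0.12},
    {"jaw": 80,"dx": 0,"dy": 0,"dz": 0,"spin": 0.1}
  ]
}}

```text
clock: 0.85
tool_pos: [0.1573, 0.6002, 0.2249]
tool_rot: [[0.978, 0.208, -0.006], [0.208, -0.978, -0.013], [-0.008, 0.011, -1.0]]
force: [-0.5, 0.0, -0.1]
finger_gap: 0.0683
```

Call:
{"method": "move_arm", "body": {
  "plan": [
    {"jaw": 80,"dx": 0.022,"dy": 0.033,"dz": -0.001,"spin": 0},
    {"jaw": 80,"dx": 0.022,"dy": 0.033,"dz": -0.001,"spin": 0},
    {"jaw": 80,"dx": 0.022,"dy": 0.033,"dz": -0.001,"spin": 0},
    {"jaw": 80,"dx": 0.022,"dy": 0.033,"dz": -0.001,"spin": 0},
    {"jaw": 80,"dx": 0.022,"dy": 0.033,"dz": -0.001,"spin": 0},
    {"jaw": 80,"dx": 0.022,"dy": 0.033,"dz": -0.001,"spin": 0},
    {"jaw": 80,"dx": 0.022,"dy": 0.033,"dz": -0.001,"spin": 0},
    {"jaw": 80,"dx": 0.022,"dy": 0.033,"dz": -0.001,"spin": 0},
    {"jaw": 80,"dx": 0.022,"dy": 0.033,"dz": -0.001,"spin": 0},
    {"jaw": 80,"dx": 0.022,"dy": 0.033,"dz": -0.001,"spin": 0}
  ]
}}

```text
clock: 1.68
tool_pos: [0.4434, 0.3167, 0.2314]
tool_rot: [[0.975, 0.22, -0.014], [0.22, -0.975, -0.014], [-0.016, 0.011, -1.0]]
force: [0.7, 0.3, -0.1]
finger_gap: 0.0684
```

Call:
{"method": "move_arm", "body": {
  "plan": [
    {"jaw": 80,"dx": -0.006,"dy": 0.039,"dz": 0,"spin": -0.005},
    {"jaw": 80,"dx": -0.006,"dy": 0.039,"dz": 0,"spin": -0.005},
    {"jaw": 80,"dx": -0.006,"dy": 0.039,"dz": 0,"spin": -0.005},
    {"jaw": 80,"dx": -0.006,"dy": 0.039,"dz": 0,"spin": -0.005},
    {"jaw": 80,"dx": -0.006,"dy": 0.039,"dz": 0,"spin": -0.005},
    {"jaw": 80,"dx": -0.006,"dy": 0.039,"dz": 0,"spin": -0.005},
    {"jaw": 80,"dx": -0.006,"dy": 0.039,"dz": 0,"spin": -0.005},
    {"jaw": 80,"dx": -0.006,"dy": 0.039,"dz": 0,"spin": -0.005},
    {"jaw": 80,"dx": -0.006,"dy": 0.039,"dz": 0,"spin": 0},
    {"jaw": 80,"dx": -0.006,"dy": 0.039,"dz": 0,"spin": 0}
  ]
}}

```text
clock: 2.52
tool_pos: [0.4841, -0.0935, 0.234]
tool_rot: [[0.966, 0.26, -0.01], [0.26, -0.966, -0.011], [-0.013, 0.008, -1.0]]
force: [1.0, 0.3, 0.2]
finger_gap: 0.0685
```

Call:
{"method": "move_arm", "body": {
  "plan": [
    {"jaw": 80,"dx": -0.012,"dy": 0.024,"dz": 0.0,"spin": 0},
    {"jaw": 80,"dx": -0.012,"dy": 0.024,"dz": 0.0,"spin": 0},
    {"jaw": 80,"dx": -0.012,"dy": 0.024,"dz": 0.0,"spin": 0},
    {"jaw": 80,"dx": -0.008,"dy": 0.016,"dz": 0,"spin": 0},
    {"jaw": 80,"dx": 0,"dy": 0,"dz": 0,"spin": 0},
    {"jaw": 80,"dx": 0,"dy": 0,"dz": 0,"spin": 0}
  ]
}}

```text
clock: 3.02
tool_pos: [0.4635, -0.2046, 0.2339]
tool_rot: [[0.969, 0.248, -0.01], [0.248, -0.969, -0.014], [-0.013, 0.011, -1.0]]
force: [0.2, 0.8, -0.6]
finger_gap: 0.0683
```

```bash
cat > go.py <<'E'
import sys,numpy as np
from rig import arm
s=arm.sense(); R=s["tool_rot"]; d=np.array(list(map(float,sys.argv[1:4])))-s["tool_pos"]
print("t",s["clock"],"pos",s["tool_pos"].round(4),"tool delta",(R.T@d).round(4),"heading",np.degrees(np.arctan2(R[1,0],R[0,0])).round(2),"z axis",R[:,2].round(4),"F",s["force"].round(2),"gap",s["finger_gap"])
E
python3 go.py 0.4657 -0.2055 0.140
```

```text
t 3.0167 pos [ 0.4635 -0.2046  0.2339] tool delta [0.0032 0.0004 0.0939] heading 14.35 z axis [-0.0097 -0.0135 -0.9999] F [ 0.21  0.85 -0.61] gap 0.06833331499076983
```

Call:
{"method": "move_arm", "body": {
  "plan": [
    {"jaw": 80,"dx": 0.001,"dy": 0.0,"dz": 0.024,"spin": 0},
    {"jaw": 80,"dx": 0.001,"dy": 0.0,"dz": 0.024,"spin": 0},
    {"jaw": 80,"dx": 0.001,"dy": 0,"dz": 0.022,"spin": 0},
    {"jaw": 80,"dx": 0,"dy": 0,"dz": 0.015,"spin": 0},
    {"jaw": 80,"dx": 0,"dy": 0,"dz": 0,"spin": 0},
    {"jaw": 80,"dx": 0,"dy": 0,"dz": 0,"spin": 0}
  ]
}}

```text
clock: 3.52
tool_pos: [0.4671, -0.2, 0.1468]
tool_rot: [[0.968, 0.252, -0.008], [0.252, -0.968, -0.013], [-0.011, 0.01, -1.0]]
force: [-0.1, -0.5, 0.6]
finger_gap: 0.0687
```

```bash
python3 go.py 0.4657 -0.2055 0.040; python3 - <<'E'
from rig import arm
from h import *
c=arm.read_camera("side");t=arm.read_camera("top")
f=lambda i,s:cv2.convertScaleAbs(cv2.resize(i,None,fx=s,fy=s,interpolation=cv2.INTER_CUBIC),alpha=1.7)
a=f(c["img"][70:190,240:350],3.5);b=f(t["img"][150:270,300:420],3.5)
cv2.imwrite("pics/near1.png",np.hstack([a,b]))
E
```

```text
t 3.5167 pos [ 0.4671 -0.2     0.1468] tool delta [-0.0016  0.0039  0.1069] heading 14.57 z axis [-0.0077 -0.0126 -0.9999] F [-0.06 -0.52  0.64] gap 0.06866295339297013
```

View pics/near1.png

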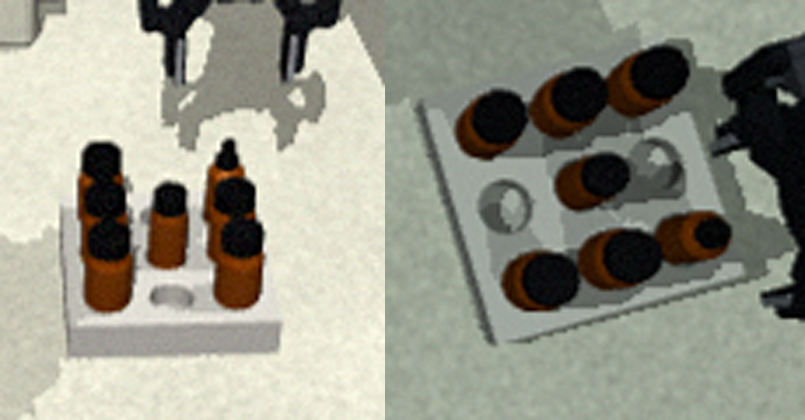

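Both tips hang above and straddle the teat: side tips at (290,93) and (322,93), top tips at (396,191) and (410,235). I'll check them against the projected TCP.

```bash
python3 - <<'E'
from h import *
t,s=load("top"),load("side")
A=tri(t,[395.7,191.5],s,[290,93]);B=tri(t,[410,235],s,[322.3,93]);print(A,B,(A[0]+B[0])/2)
X=[.4671,-.2,.1468+.004]
print(proj(t,X),proj(s,X))
E
```

```text
(array([ 0.50396674, -0.18680875,  0.1554576 ]), np.float64(0.8779489226736705)) (array([ 0.42853701, -0.20595489,  0.15426424]), np.float64(0.010031694340831714)) [ 0.46625187 -0.19638182  0.15486092]
[403.93728956 212.29053573] [306.08144426  93.58924876]
```

Call:
{"method": "move_arm", "body": {
  "plan": [
    {"jaw": 80,"dx": -0.0015,"dy": 0.004,"dz": 0,"spin": 0},
    {"jaw": 80,"dx": 0,"dy": 0.0,"dz": 0.012,"spin": 0},
    {"jaw": 80,"dx": 0,"dy": 0.0,"dz": 0.014,"spin": 0},
    {"jaw": 80,"dx": 0,"dy": 0,"dz": 0.014,"spin": 0},
    {"jaw": 80,"dx": 0,"dy": 0,"dz": 0.01,"spin": 0},
    {"jaw": 80,"dx": 0,"dy": 0,"dz": 0,"spin": 0},
    {"jaw": 80,"dx": 0,"dy": 0,"dz": 0,"spin": 0}
  ]
}}

```text
clock: 4.2
tool_pos: [0.4735, -0.2102, 0.1049]
tool_rot: [[0.967, 0.253, 0.011], [0.254, -0.967, -0.026], [0.004, 0.028, -1.0]]
force: [-1.4, 0.3, 0.2]
finger_gap: 0.0685
```

```bash
python3 go.py 0.4657 -0.2055 0.040
```

```text
t 4.2 pos [ 0.4735 -0.2102  0.1049] tool delta [-0.0066 -0.0084  0.0647] heading 14.69 z axis [ 0.0108 -0.0263 -0.9996] F [-1.44  0.34  0.15] gap 0.06850871168238827
```

Call:
{"method": "move_arm", "body": {
  "plan": [
    {"jaw": 80,"dx": 0,"dy": 0.0,"dz": 0,"spin": 0},
    {"jaw": 80,"dx": 0,"dy": 0.0,"dz": 0,"spin": 0}
  ]
}}

```text
clock: 4.37
tool_pos: [0.4745, -0.2112, 0.1068]
tool_rot: [[0.967, 0.253, 0.014], [0.254, -0.967, -0.028], [0.006, 0.031, -1.0]]
force: [0.4, 0.4, -0.2]
finger_gap: 0.0682
```

```bash
python3 go.py 0.4657 -0.2055 0.040;python3 - <<'E'
from rig import arm
for i in range(4):
    arm.read_camera("side"); s=arm.sense(); print(s["tool_pos"].round(4),s["tool_rot"][:,2].round(4),s["qpos"].round(2),s["dq"].round(1),s["force"].round(1))
E
```

```text
t 4.3667 pos [ 0.4745 -0.2112  0.1068] tool delta [-0.0075 -0.0098  0.0665] heading 14.69 z axis [ 0.0136 -0.0284 -0.9995] F [ 0.4   0.36 -0.17] gap 0.06820945686439732
[ 0.4747 -0.2112  0.1069] [ 0.014  -0.0286 -0.9995] [-35.82  32.77 104.51  -1.31  41.12 -49.53] [-0.   0.3  0.2  0.  -0.2  0. ] [ 0.  -0.4  1.2]
[ 0.4745 -0.2111  0.1068] [ 0.0137 -0.0284 -0.9995] [-35.82  32.78 104.52  -1.31  41.12 -49.53] [ 0.   0.3  0.2 -0.1 -0.1 -0. ] [-0.2  0.2  0.5]
[ 0.4744 -0.211   0.1066] [ 0.0133 -0.0281 -0.9995] [-35.82  32.8  104.54  -1.31  41.11 -49.53] [-0.   0.4  0.4 -0.   0.  -0. ] [-0.4 -0.3 -0.3]
[ 0.4742 -0.2108  0.1064] [ 0.0129 -0.0278 -0.9995] [-35.82  32.81 104.55  -1.31  41.11 -49.53] [-0.1  0.3  0.2 -0.  -0.1 -0.1] [0.3 0.8 0.1]
```

Call:
{"method": "move_arm", "body": {
  "plan": [
    {"jaw": 80,"dx": -0.003,"dy": -0.004,"dz": 0,"spin": 0},
    {"jaw": 80,"dx": -0.003,"dy": -0.004,"dz": 0,"spin": 0},
    {"jaw": 80,"dx": 0,"dy": 0,"dz": 0,"spin": 0},
    {"jaw": 80,"dx": 0,"dy": 0.0,"dz": 0,"spin": 0},
    {"jaw": 80,"dx": 0,"dy": 0,"dz": 0,"spin": 0}
  ]
}}

```text
clock: 4.98
tool_pos: [0.4651, -0.2035, 0.1065]
tool_rot: [[0.967, 0.254, 0.013], [0.254, -0.967, -0.028], [0.005, 0.03, -1.0]]
force: [-0.4, 0.1, 0.4]
finger_gap: 0.0684
```

```bash
python3 go.py 0.4657 -0.2055 0.040
```

```text
t 4.9833 pos [ 0.4651 -0.2035  0.1065] tool delta [-0.0002  0.0002  0.0666] heading 14.71 z axis [ 0.0126 -0.0276 -0.9995] F [-0.41  0.09  0.36] gap 0.06844920951838432
```

Call:
{"method": "move_arm", "body": {
  "plan": [
    {"jaw": 80,"dx": 0,"dy": 0,"dz": 0.005,"spin": 0},
    {"jaw": 80,"dx": 0,"dy": 0,"dz": 0.005,"spin": 0},
    {"jaw": 80,"dx": 0,"dy": 0,"dz": 0.005,"spin": 0},
    {"jaw": 80,"dx": 0,"dy": 0.0,"dz": 0.005,"spin": 0},
    {"jaw": 80,"dx": 0,"dy": 0,"dz": 0.005,"spin": 0},
    {"jaw": 80,"dx": 0,"dy": 0,"dz": 0.003,"spin": 0},
    {"jaw": 80,"dx": 0,"dy": 0,"dz": 0.0,"spin": 0},
    {"jaw": 80,"dx": 0,"dy": 0,"dz": 0,"spin": 0}
  ]
}}

```text
clock: 5.65
tool_pos: [0.4655, -0.2044, 0.0744]
tool_rot: [[0.967, 0.253, 0.011], [0.254, -0.967, -0.027], [0.004, 0.029, -1.0]]
force: [-0.7, -0.0, 0.3]
finger_gap: 0.0685
```

```bash
python3 go.py 0.4657 -0.2055 0.040
```

```text
t 5.65 pos [ 0.4655 -0.2044  0.0744] tool delta [-0.0002  0.0001  0.0344] heading 14.7 z axis [ 0.0115 -0.0268 -0.9996] F [-0.66 -0.03  0.3 ] gap 0.06851166736167337
```

Call:
{"method": "move_arm", "body": {
  "plan": [
    {"jaw": 80,"dx": 0,"dy": 0,"dz": 0.005,"spin": 0},
    {"jaw": 80,"dx": 0,"dy": 0,"dz": 0.005,"spin": 0},
    {"jaw": 80,"dx": 0,"dy": 0,"dz": 0.005,"spin": 0},
    {"jaw": 80,"dx": 0,"dy": 0.0,"dz": 0.005,"spin": 0},
    {"jaw": 80,"dx": 0,"dy": 0,"dz": 0.005,"spin": 0},
    {"jaw": 80,"dx": 0,"dy": 0,"dz": 0.003,"spin": 0},
    {"jaw": 80,"dx": 0,"dy": 0,"dz": 0.0,"spin": 0},
    {"jaw": 80,"dx": 0,"dy": 0,"dz": 0,"spin": 0}
  ]
}}

```text
clock: 6.32
tool_pos: [0.4661, -0.2055, 0.0432]
tool_rot: [[0.967, 0.254, 0.012], [0.254, -0.967, -0.027], [0.005, 0.029, -1.0]]
force: [0.3, 0.2, 0.1]
finger_gap: 0.0682
```

```bash
python3 go.py 0.4657 -0.2055 0.040; python3 - <<'E'
from rig import arm
from h import *
c=arm.read_camera("side");t=arm.read_camera("top")
f=lambda i,s:cv2.convertScaleAbs(cv2.resize(i,None,fx=s,fy=s,interpolation=cv2.INTER_CUBIC),alpha=1.7)
a=f(c["img"][70:190,240:350],3.5);b=f(t["img"][150:270,300:420],3.5)
cv2.imwrite("pics/near2.png",np.hstack([a,b]))
E
```

```text
t 6.3167 pos [ 0.4661 -0.2055  0.0432] tool delta [-0.0004 -0.0001  0.0032] heading 14.7 z axis [ 0.0118 -0.027  -0.9996] F [0.26 0.18 0.11] gap 0.06818463100778269
```

View pics/near2.png

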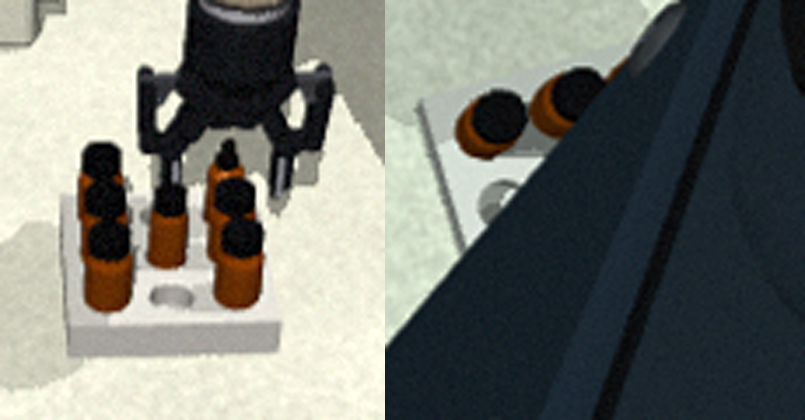

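The fingers straddle the dropper (side crop: fingers at x≈172 and 280, bottle at 227) and nothing is touching. Now closing.

Call:
{"method": "move_arm", "body": {
  "plan": [
    {"jaw": 45,"dx": 0,"dy": 0,"dz": 0,"spin": 0},
    {"jaw": 38,"dx": 0,"dy": 0,"dz": 0,"spin": 0},
    {"jaw": 34,"dx": 0,"dy": 0,"dz": 0,"spin": 0},
    {"jaw": 30,"dx": 0,"dy": 0,"dz": 0,"spin": 0},
    {"jaw": 25,"dx": 0,"dy": 0,"dz": 0,"spin": 0},
    {"jaw": 20,"dx": 0,"dy": 0,"dz": 0,"spin": 0},
    {"jaw": 20,"dx": 0,"dy": 0,"dz": 0,"spin": 0},
    {"jaw": 20,"dx": 0,"dy": 0,"dz": 0,"spin": 0}
  ],
  "squeeze": 25
}}

```text
clock: 7.08
tool_pos: [0.4666, -0.2058, 0.0445]
tool_rot: [[0.967, 0.253, 0.014], [0.254, -0.967, -0.028], [0.006, 0.031, -1.0]]
force: [0.5, 0.8, -0.2]
finger_gap: 0.0272
```

```bash
python3 go.py 0.4661 -0.2055 0.043
```

```text
t 7.0833 pos [ 0.4666 -0.2058  0.0445] tool delta [-0.0005 -0.0005  0.0015] heading 14.7 z axis [ 0.0138 -0.0284 -0.9995] F [ 0.45  0.84 -0.22] gap 0.027216224560665008
```

Call:
{"method": "move_arm", "body": {
  "plan": [
    {"jaw": 20,"dx": 0,"dy": 0.0001,"dz": -0.004,"spin": 0},
    {"jaw": 20,"dx": 0,"dy": 0.0001,"dz": -0.005,"spin": 0},
    {"jaw": 20,"dx": 0,"dy": 0.0002,"dz": -0.006,"spin": 0},
    {"jaw": 20,"dx": 0,"dy": 0.0002,"dz": -0.006,"spin": 0},
    {"jaw": 20,"dx": 0,"dy": 0.0002,"dz": -0.006,"spin": 0},
    {"jaw": 20,"dx": 0,"dy": 0.0002,"dz": -0.006,"spin": 0},
    {"jaw": 20,"dx": 0,"dy": 0.0002,"dz": -0.004,"spin": 0},
    {"jaw": 20,"dx": 0,"dy": 0,"dz": 0,"spin": 0}
  ]
}}

```text
clock: 7.75
tool_pos: [0.4666, -0.2059, 0.0862]
tool_rot: [[0.967, 0.254, 0.015], [0.254, -0.967, -0.029], [0.007, 0.032, -0.999]]
force: [-0.2, -0.3, -0.8]
finger_gap: 0.0269
```

```bash
python3 go.py 0.4666 -0.2058 0.180
```

```text
t 7.75 pos [ 0.4666 -0.2059  0.0862] tool delta [ 0.0007  0.0029 -0.0938] heading 14.71 z axis [ 0.0146 -0.029  -0.9995] F [-0.24 -0.29 -0.82] gap 0.026946810968960455
```

Call:
{"method": "move_arm", "body": {
  "plan": [
    {"jaw": 20,"dx": 0,"dy": 0.0003,"dz": -0.008,"spin": 0},
    {"jaw": 20,"dx": 0,"dy": 0.0003,"dz": -0.01,"spin": 0},
    {"jaw": 20,"dx": 0,"dy": 0.0003,"dz": -0.01,"spin": 0},
    {"jaw": 20,"dx": 0,"dy": 0.0003,"dz": -0.01,"spin": 0},
    {"jaw": 20,"dx": 0,"dy": 0.0003,"dz": -0.01,"spin": 0},
    {"jaw": 20,"dx": 0,"dy": 0.0003,"dz": -0.01,"spin": 0},
    {"jaw": 20,"dx": 0,"dy": 0.0003,"dz": -0.01,"spin": 0},
    {"jaw": 20,"dx": 0,"dy": 0.0003,"dz": -0.01,"spin": 0},
    {"jaw": 20,"dx": 0,"dy": 0,"dz": -0.004,"spin": 0},
    {"jaw": 20,"dx": 0,"dy": 0,"dz": 0,"spin": 0}
  ]
}}

```text
clock: 8.58
tool_pos: [0.4645, -0.2049, 0.1751]
tool_rot: [[0.967, 0.254, 0.013], [0.254, -0.967, -0.028], [0.005, 0.03, -1.0]]
force: [1.1, 0.7, -0.7]
finger_gap: 0.0271
```

```bash
python3 go.py 0.538 0.234 0.180; python3 - <<'E'
from rig import arm
from h import *
c=arm.read_camera("side")
f=lambda i,s:cv2.convertScaleAbs(cv2.resize(i,None,fx=s,fy=s,interpolation=cv2.INTER_CUBIC),alpha=1.7)
cv2.imwrite("pics/lift.png",f(c["img"][40:190,220:370],3.5))
E
```

```text
t 8.5833 pos [ 0.4645 -0.2049  0.1751] tool delta [ 0.1825 -0.4056 -0.0161] heading 14.71 z axis [ 0.0127 -0.0275 -0.9995] F [ 1.12  0.67 -0.73] gap 0.027069572185122102
```

View pics/lift.png

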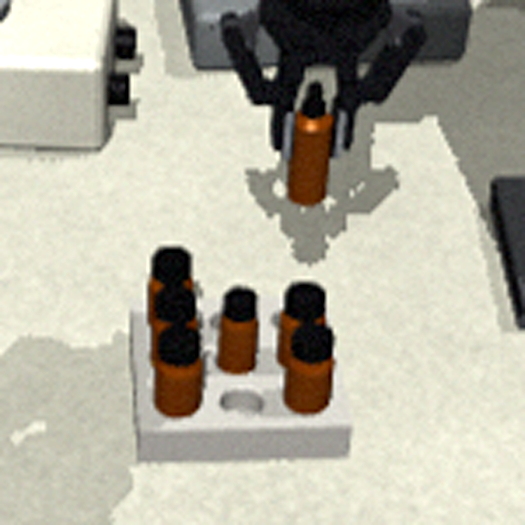

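Bottle hangs upright in the jaws (crop (310,150)), with the rack and flatcap undisturbed. Carrying it to the tray.

Call:
{"method": "move_arm", "body": {
  "plan": [
    {"jaw": 20,"dx": 0.005,"dy": -0.012,"dz": 0,"spin": 0},
    {"jaw": 20,"dx": 0.01,"dy": -0.0225,"dz": 0,"spin": 0},
    {"jaw": 20,"dx": 0.01,"dy": -0.0225,"dz": 0,"spin": 0},
    {"jaw": 20,"dx": 0.01,"dy": -0.0225,"dz": 0,"spin": 0},
    {"jaw": 20,"dx": 0.01,"dy": -0.0225,"dz": 0,"spin": 0},
    {"jaw": 20,"dx": 0.01,"dy": -0.0225,"dz": 0,"spin": 0},
    {"jaw": 20,"dx": 0.01,"dy": -0.0225,"dz": 0,"spin": 0},
    {"jaw": 20,"dx": 0.01,"dy": -0.0225,"dz": 0,"spin": 0},
    {"jaw": 20,"dx": 0.01,"dy": -0.0225,"dz": 0,"spin": 0},
    {"jaw": 20,"dx": 0.01,"dy": -0.0225,"dz": 0,"spin": 0}
  ]
}}

```text
clock: 9.47
tool_pos: [0.4982, 0.0399, 0.1621]
tool_rot: [[0.97, 0.243, -0.002], [0.243, -0.97, -0.022], [-0.007, 0.021, -1.0]]
force: [-0.2, 0.3, -0.6]
finger_gap: 0.0271
```

```bash
python3 go.py 0.538 0.234 0.160
```

```text
t 9.4667 pos [0.4982 0.0399 0.1621] tool delta [ 0.0859 -0.1786 -0.0023] heading 14.08 z axis [-0.0016 -0.0222 -0.9998] F [-0.2   0.29 -0.65] gap 0.027106458617326662
```

Call:
{"method": "move_arm", "body": {
  "plan": [
    {"jaw": 20,"dx": 0.01,"dy": -0.021,"dz": 0,"spin": 0},
    {"jaw": 20,"dx": 0.01,"dy": -0.021,"dz": 0,"spin": 0},
    {"jaw": 20,"dx": 0.01,"dy": -0.021,"dz": 0,"spin": 0},
    {"jaw": 20,"dx": 0.01,"dy": -0.021,"dz": 0,"spin": 0},
    {"jaw": 20,"dx": 0.01,"dy": -0.021,"dz": 0,"spin": 0},
    {"jaw": 20,"dx": 0.01,"dy": -0.021,"dz": 0,"spin": 0},
    {"jaw": 20,"dx": 0.008,"dy": -0.017,"dz": 0,"spin": 0},
    {"jaw": 20,"dx": 0.004,"dy": -0.01,"dz": 0,"spin": 0},
    {"jaw": 20,"dx": 0,"dy": 0,"dz": 0,"spin": 0},
    {"jaw": 20,"dx": 0,"dy": 0,"dz": 0,"spin": 0}
  ]
}}

```text
clock: 10.3
tool_pos: [0.5188, 0.2271, 0.1487]
tool_rot: [[0.967, 0.253, -0.023], [0.253, -0.967, -0.021], [-0.028, 0.015, -1.0]]
force: [0.4, -0.3, -0.6]
finger_gap: 0.0272
```

```bash
python3 go.py 0.538 0.234 0.060; python3 - <<'E'
from rig import arm
from h import *
c=arm.read_camera("side");t=arm.read_camera("top")
f=lambda i,s:cv2.convertScaleAbs(cv2.resize(i,None,fx=s,fy=s,interpolation=cv2.INTER_CUBIC),alpha=1.7)
a=f(c["img"][170:310,165:285],3.3);b=f(t["img"][120:260,110:230],3.3)
cv2.imwrite("pics/tray1.png",np.hstack([a,b]))
E
```

```text
t 10.3 pos [0.5188 0.2271 0.1487] tool delta [ 0.0228 -0.0031  0.0881] heading 14.66 z axis [-0.0234 -0.0213 -0.9995] F [ 0.41 -0.3  -0.59] gap 0.02715361218278015
```

View pics/tray1.png

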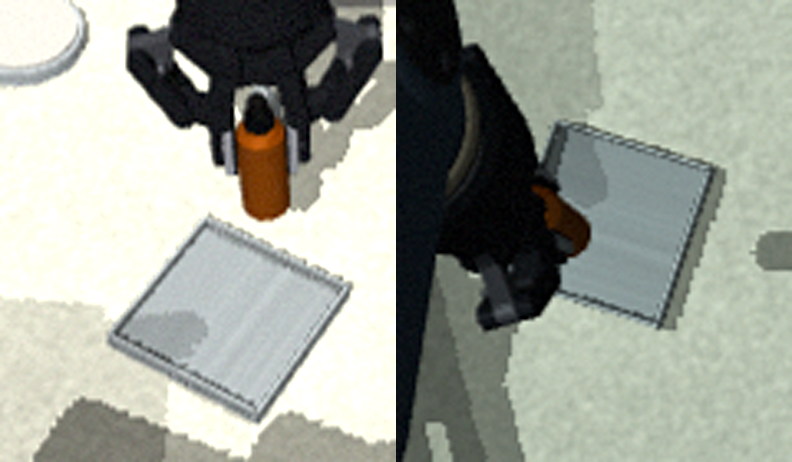

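Bottle is over the tray's near edge (side crop (265,170)) and needs about 22 mm more in tool x. Correct, then descend.

Call:
{"method": "move_arm", "body": {
  "plan": [
    {"jaw": 20,"dx": 0.007,"dy": -0.0005,"dz": 0,"spin": 0},
    {"jaw": 20,"dx": 0.007,"dy": -0.0005,"dz": 0,"spin": 0},
    {"jaw": 20,"dx": 0.006,"dy": -0.0005,"dz": 0,"spin": 0},
    {"jaw": 20,"dx": 0,"dy": 0,"dz": 0.006,"spin": 0},
    {"jaw": 20,"dx": 0,"dy": 0,"dz": 0.008,"spin": 0},
    {"jaw": 20,"dx": 0,"dy": 0,"dz": 0.008,"spin": 0},
    {"jaw": 20,"dx": 0,"dy": 0,"dz": 0.008,"spin": 0},
    {"jaw": 20,"dx": 0,"dy": 0,"dz": 0.008,"spin": 0},
    {"jaw": 20,"dx": 0,"dy": 0,"dz": 0,"spin": 0},
    {"jaw": 20,"dx": 0,"dy": 0,"dz": 0,"spin": 0}
  ]
}}

```text
clock: 11.23
tool_pos: [0.5388, 0.2269, 0.1053]
tool_rot: [[0.969, 0.245, -0.026], [0.244, -0.969, -0.023], [-0.031, 0.015, -0.999]]
force: [0.5, 0.2, -1.3]
finger_gap: 0.0271
```

```bash
python3 go.py 0.5395 0.2335 0.0375
```

```text
t 11.2333 pos [0.5388 0.2269 0.1053] tool delta [ 0.0044 -0.0073  0.0676] heading 14.13 z axis [-0.0264 -0.0226 -0.9994] F [ 0.54  0.25 -1.31] gap 0.027103031690749364
```

Call:
{"method": "move_arm", "body": {
  "plan": [
    {"jaw": 20,"dx": 0.002,"dy": -0.003,"dz": 0.004,"spin": 0},
    {"jaw": 20,"dx": 0.002,"dy": -0.003,"dz": 0.006,"spin": 0},
    {"jaw": 20,"dx": 0,"dy": 0,"dz": 0.006,"spin": 0},
    {"jaw": 20,"dx": 0,"dy": 0,"dz": 0.006,"spin": 0},
    {"jaw": 20,"dx": 0,"dy": 0,"dz": 0.006,"spin": 0},
    {"jaw": 20,"dx": 0,"dy": 0,"dz": 0.006,"spin": 0},
    {"jaw": 20,"dx": 0,"dy": 0,"dz": 0.006,"spin": 0},
    {"jaw": 20,"dx": 0,"dy": 0,"dz": 0.004,"spin": 0},
    {"jaw": 20,"dx": 0,"dy": 0,"dz": 0,"spin": 0},
    {"jaw": 20,"dx": 0,"dy": 0,"dz": 0,"spin": 0}
  ]
}}

```text
clock: 12.07
tool_pos: [0.5398, 0.2338, 0.056]
tool_rot: [[0.969, 0.245, -0.027], [0.245, -0.969, -0.023], [-0.031, 0.015, -0.999]]
force: [0.3, -0.4, 0.1]
finger_gap: 0.0273
```

```bash
python3 go.py 0.5395 0.2335 0.0375
```

```text
t 12.0667 pos [0.5398 0.2338 0.056 ] tool delta [ 0.0002 -0.0001  0.0185] heading 14.18 z axis [-0.0267 -0.0227 -0.9994] F [ 0.31 -0.41  0.12] gap 0.02730814378977519
```

Foot is about 18 mm above the tray floor. I'll take a check picture before the last part.

Call:
{"method": "move_arm", "body": {
  "plan": [
    {"jaw": 20,"dx": 0,"dy": 0,"dz": 0.003,"spin": 0},
    {"jaw": 20,"dx": 0,"dy": 0,"dz": 0.003,"spin": 0},
    {"jaw": 20,"dx": 0,"dy": 0,"dz": 0.003,"spin": 0},
    {"jaw": 20,"dx": 0,"dy": 0,"dz": 0.003,"spin": 0},
    {"jaw": 20,"dx": 0,"dy": 0,"dz": 0,"spin": 0},
    {"jaw": 20,"dx": 0,"dy": 0,"dz": 0,"spin": 0}
  ]
}}

```text
clock: 12.57
tool_pos: [0.5403, 0.2335, 0.0436]
tool_rot: [[0.969, 0.245, -0.025], [0.245, -0.969, -0.022], [-0.029, 0.015, -0.999]]
force: [0.5, 0.1, -0.7]
finger_gap: 0.0272
```

```bash
python3 go.py 0.5395 0.2335 0.0375; python3 - <<'E'
from rig import arm
from h import *
c=arm.read_camera("side");t=arm.read_camera("top")
f=lambda i,s:cv2.convertScaleAbs(cv2.resize(i,None,fx=s,fy=s,interpolation=cv2.INTER_CUBIC),alpha=1.7)
a=f(c["img"][170:310,165:285],3.3);b=f(t["img"][120:260,110:230],3.3)
cv2.imwrite("pics/tray2.png",np.hstack([a,b]))
E
```

```text
t 12.5667 pos [0.5403 0.2335 0.0436] tool delta [-0.0006 -0.0003  0.0061] heading 14.17 z axis [-0.0247 -0.0222 -0.9994] F [ 0.49  0.07 -0.67] gap 0.02716808080549833
```

View pics/tray2.png

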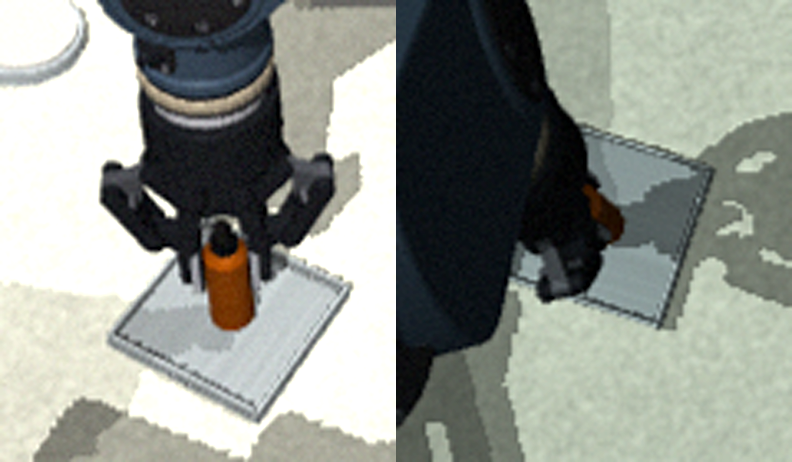

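The foot (side crop (234,322)) is right at the tray's middle (229,317). Lowering gently to contact.

Call:
{"method": "move_arm", "body": {
  "plan": [
    {"jaw": 20,"dx": 0,"dy": 0,"dz": 0.001,"spin": 0},
    {"jaw": 20,"dx": 0,"dy": 0,"dz": 0.001,"spin": 0},
    {"jaw": 20,"dx": 0,"dy": 0,"dz": 0.001,"spin": 0},
    {"jaw": 20,"dx": 0,"dy": 0,"dz": 0.001,"spin": 0},
    {"jaw": 20,"dx": 0,"dy": 0,"dz": 0,"spin": 0},
    {"jaw": 20,"dx": 0,"dy": 0,"dz": 0,"spin": 0}
  ]
}}

```text
clock: 13.17
tool_pos: [0.5406, 0.2336, 0.0398]
tool_rot: [[0.969, 0.245, -0.023], [0.245, -0.969, -0.022], [-0.028, 0.016, -0.999]]
force: [0.3, -0.1, -0.9]
finger_gap: 0.0271
```

```bash
python3 go.py 0.5395 0.2335 0.0375
```

```text
t 13.1667 pos [0.5406 0.2336 0.0398] tool delta [-0.001  -0.0002  0.0024] heading 14.17 z axis [-0.0235 -0.0219 -0.9995] F [ 0.3  -0.12 -0.88] gap 0.02705302832678798
```

Call:
{"method": "move_arm", "body": {
  "plan": [
    {"jaw": 20,"dx": 0,"dy": 0,"dz": 0.001,"spin": 0},
    {"jaw": 20,"dx": 0,"dy": 0,"dz": 0.001,"spin": 0},
    {"jaw": 20,"dx": 0,"dy": 0,"dz": 0,"spin": 0},
    {"jaw": 20,"dx": 0,"dy": 0,"dz": 0,"spin": 0}
  ]
}}

```text
clock: 13.5
tool_pos: [0.5407, 0.2336, 0.0377]
tool_rot: [[0.969, 0.245, -0.023], [0.245, -0.969, -0.022], [-0.028, 0.016, -0.999]]
force: [0.2, -0.7, -0.5]
finger_gap: 0.0271
```

```bash
python3 go.py 0.5395 0.2335 0.0375
```

```text
t 13.5 pos [0.5407 0.2336 0.0377] tool delta [-0.0012 -0.0002  0.0002] heading 14.17 z axis [-0.0232 -0.0219 -0.9995] F [ 0.22 -0.74 -0.46] gap 0.027108694450851418
```

Call:
{"method": "move_arm", "body": {
  "plan": [
    {"jaw": 20,"dx": 0,"dy": 0,"dz": 0.001,"spin": 0},
    {"jaw": 20,"dx": 0,"dy": 0,"dz": 0,"spin": 0},
    {"jaw": 20,"dx": 0,"dy": 0,"dz": 0,"spin": 0}
  ]
}}

```text
clock: 13.75
tool_pos: [0.541, 0.2337, 0.038]
tool_rot: [[0.969, 0.245, -0.022], [0.245, -0.969, -0.022], [-0.027, 0.016, -1.0]]
force: [0.6, -0.1, -0.5]
finger_gap: 0.0274
```

```bash
python3 go.py 0.5395 0.2335 0.0365
```

```text
t 13.75 pos [0.541  0.2337 0.038 ] tool delta [-0.0014 -0.0001  0.0016] heading 14.18 z axis [-0.0224 -0.0216 -0.9995] F [ 0.56 -0.07 -0.49] gap 0.027380001816821858
```

Call:
{"method": "move_arm", "body": {
  "plan": [
    {"jaw": 20,"dx": 0,"dy": 0,"dz": 0.001,"spin": 0},
    {"jaw": 20,"dx": 0,"dy": 0,"dz": 0.001,"spin": 0},
    {"jaw": 20,"dx": 0,"dy": 0,"dz": 0.0005,"spin": 0}
  ]
}}

```text
clock: 14.0
tool_pos: [0.5411, 0.2339, 0.0376]
tool_rot: [[0.969, 0.245, -0.022], [0.245, -0.969, -0.022], [-0.026, 0.016, -1.0]]
force: [-1.0, 0.4, 1.9]
finger_gap: 0.0271
```

```bash
python3 go.py 0.5395 0.2335 0.0365; python3 - <<'E'
from rig import arm
import numpy as np
F=[]
for i in range(6): arm.read_camera("side"); F.append(arm.sense()["force"])
print(np.mean(F,0), arm.sense()["tool_pos"])
E
```

```text
t 14.0 pos [0.5411 0.2339 0.0376] tool delta [-0.0016 -0.      0.0011] heading 14.18 z axis [-0.0218 -0.0215 -0.9995] F [-0.96  0.41  1.92] gap 0.027061082001907003
[-1.29107823 -0.14973802  6.02271492] [0.5410863  0.23383023 0.03751404]
```

Contact felt (+6 N upward), at the height expected for the tray floor. Opening.

Call:
{"method": "move_arm", "body": {
  "plan": [
    {"jaw": 34,"dx": 0,"dy": 0,"dz": 0,"spin": 0},
    {"jaw": 36,"dx": 0,"dy": 0,"dz": 0,"spin": 0},
    {"jaw": 40,"dx": 0,"dy": 0,"dz": 0,"spin": 0},
    {"jaw": 50,"dx": 0,"dy": 0,"dz": 0,"spin": 0},
    {"jaw": 65,"dx": 0,"dy": 0,"dz": 0,"spin": 0},
    {"jaw": 80,"dx": 0,"dy": 0,"dz": 0,"spin": 0},
    {"jaw": 80,"dx": 0,"dy": 0,"dz": 0,"spin": 0},
    {"jaw": 80,"dx": 0,"dy": 0,"dz": 0,"spin": 0}
  ]
}}

```text
clock: 14.97
tool_pos: [0.5411, 0.2337, 0.0359]
tool_rot: [[0.969, 0.245, -0.022], [0.245, -0.969, -0.022], [-0.027, 0.015, -1.0]]
force: [0.2, -0.5, -0.6]
finger_gap: 0.0682
```

Call:
{"method": "move_arm", "body": {
  "plan": [
    {"jaw": 80,"dx": 0,"dy": 0,"dz": -0.005,"spin": 0},
    {"jaw": 80,"dx": 0,"dy": 0,"dz": -0.008,"spin": 0},
    {"jaw": 80,"dx": 0,"dy": 0,"dz": -0.01,"spin": 0},
    {"jaw": 80,"dx": 0,"dy": 0,"dz": -0.012,"spin": 0},
    {"jaw": 80,"dx": 0,"dy": 0,"dz": -0.015,"spin": 0},
    {"jaw": 80,"dx": 0,"dy": 0,"dz": -0.015,"spin": 0},
    {"jaw": 80,"dx": 0,"dy": 0,"dz": -0.02,"spin": 0},
    {"jaw": 80,"dx": 0,"dy": 0,"dz": -0.02,"spin": 0},
    {"jaw": 80,"dx": 0,"dy": 0,"dz": -0.02,"spin": 0},
    {"jaw": 80,"dx": 0,"dy": 0,"dz": 0,"spin": 0}
  ]
}}

```text
clock: 15.8
tool_pos: [0.5443, 0.2368, 0.1735]
tool_rot: [[0.969, 0.245, -0.019], [0.245, -0.969, -0.021], [-0.024, 0.015, -1.0]]
force: [0.8, -0.7, 0.3]
finger_gap: 0.068
```

```bash
python3 go.py 0.5395 0.2335 0.2; python3 - <<'E'
from rig import arm
from h import *
c=arm.read_camera("side");t=arm.read_camera("top")
for n,k in(("side",c),("top",t)): np.savez(n+"1.npz",**k)
f=lambda i,s:cv2.convertScaleAbs(cv2.resize(i,None,fx=s,fy=s,interpolation=cv2.INTER_CUBIC),alpha=1.5)
a=f(c["img"][100:310,165:345],2.2);b=f(t["img"][120:260,110:230],2.8)
h=max(a.shape[0],b.shape[0]); p=lambda i:cv2.copyMakeBorder(i,0,h-i.shape[0],0,0,0)
cv2.imwrite("pics/end.png",np.hstack([p(a),p(b)]))
E
```

```text
t 15.8 pos [0.5443 0.2368 0.1735] tool delta [-0.0061  0.0024 -0.0263] heading 14.17 z axis [-0.0195 -0.0207 -0.9996] F [ 0.79 -0.72  0.27] gap 0.06802386590750559
```

View pics/end.png

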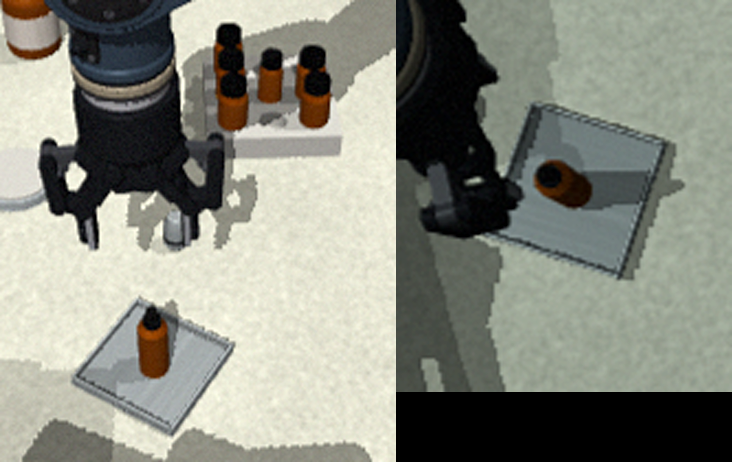

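The dropper stands upright (side foot at about (234.5,268), tray centre (234.5,266)). The rack and flatcap are undisturbed and the gripper is clear.

```bash
python3 -c "
from rig import arm
print(arm.finish_job(), arm.sense()['clock'])"
```

```text
the job is handed in; nothing more can be done
the job is handed in; nothing more can be done
```

The dropper bottle is standing upright near the middle of the steel tray, and the job is handed in. `finish_job()` gives no verdict, so this rests on my own checks.

- **Pick:** I found the dropper in the rack's corner well. The two-view fix and the grid of fixed caps agreed within 1 mm. I gripped it along rack x at a 27 mm opening with 25 N and lifted it straight out. Sampled wrist forces stayed within about 2 N of zero, and a picture showed the rack and flatcap in place.
- **Place:** I lowered it until about 6 N of floor contact, at the expected height, then opened the jaws and backed off to about 0.17 m. The clock read 15.8 s of the 42 s allowed.
- **Last picture:** The dropper stands upright with its foot about 2 px from the tray's centre in the side view. The rack and flatcap look undisturbed by eye, and the gripper touches nothing.

**Disagreements:**
- Moves overshot by up to about 15%, with sideways drifts up to 10 mm, which I corrected before descending.
- The tool ended up tilted 1 to 2°, which I could not correct with the available moves.
- The tray centre differed by about 5 mm between the two views, so I used the mean.
- I did not re-measure the final positions by triangulation.

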